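Unlock the blade case

TASK

Unlock the grey saw-blade case: draw the key with the rectangular bow out of the wooden key rack, push it fully home in the lock on the case's sloping front, feeling for the turned slot at the bottom of the well, and turn it clockwise until the bolt lets go and the lid springs open. Leave the key in the lock and let go of it; leave the round-bowed key in the rack and do not shift the screw tin or the oil flask.

Things in the scene. Friction and masses are not known exactly. Their poses are not given: they have to be found in the camera images.
- key_bow (a point): Centre of the grip (bow) of the key to use: a flat dark steel plate 32 mm wide (its x), 10 mm thick (y), 34 mm high (z). The key, 92 mm long, about 60 to 130 g, stands upright tip down in a hole of the rack; z runs from tip to bow. Below the bow: a collar 20 mm in diameter, 54 to 58 mm above the tip, then a round stem 13 mm in diameter.
- key_tip (a point): Tip of the same key, 75 mm below key_bow along the stem, same axes: centre of the end of its flat bit, which is the last 13 mm of the key, 12.4 mm wide along x and 3.5 mm thick along y. Half a turn about z makes no difference to the bit.
- other_bow (a point): Centre of the bow of the other key, which does not fit and stays in the rack: the bow is a round disc 34 mm in diameter, 10 mm thick; the rest has the same length and stem.
- rack: Fixed wooden key rack, 60 x 170 x 45 mm (x, y, z), origin at the centre of its underside. Two round holes, 15 mm wide and 35 mm deep, 50 mm either side of the centre along its y; each holds one key loosely, at any turn. Which key is in which hole varies.
- case: Fixed grey sheet-steel case like a small desk, 240 mm deep (x), 220 mm wide (y), 113 mm high, origin at the centre of its underside, x pointing to its back. Its front half slopes up at 25 degrees towards the back, the flat rear half is the lid. Saw blades lie inside.
- keyhole (a point): Centre of the mouth of the lock's round well, on a 42 mm square steel block in mid slope that stands 4 mm proud. z points straight out of the well (25 degrees from vertical, to the front), x up the slope, y along the case's width. The well is 15 mm wide with a 2.5 mm chamfer and 22 mm deep. The key is home when its tip is 35 mm deep: the stem's shoulder then rests on the plug.
- well_bottom (a point): Centre of the bottom of the well, same axes. Here a brass plug has a slot 5.5 mm wide for the bit. The slot's direction is not reported: within 0.4 rad either way of the y axis. With the bit over 0.15 rad out of line the tip stops here; in line it drops in 13 mm. The plug turns with about 0.05 N m of friction, so 4 to 8 N of push while turning does not drag it along.
- lid (a joint): Angle of the lid in rad: 0 shut, positive opening; hinged along the rear top edge of the case. A spring lifts it by itself to its stop at 0.8 rad once the bolt lets go.
- lid_front (a point): Middle of the lid's front edge, 112 mm above the bench when shut. The hidden bolt under it lets go when the plug's slot has been turned about 0.75 rad clockwise of the y axis of the lock (clockwise seen looking into the lock: negative about z); the key, with its slack, by then stands at 0.85 to 1.05 rad. The plug stops at 1.15 rad clockwise and 0.45 rad anticlockwise.
- screw_tin: Round screw tin, 75 mm in diameter, 36 mm high, origin at the centre of its underside, standing on the bench as a bystander.
- oil_flask: Dark oil flask, 66 mm in diameter, 129 mm high, origin at the centre of its underside, standing on the bench as a bystander.

How it is judged:
By the outcome, as a careful person would: the job done as asked, in the order asked, and still so for the second after the job is handed in, with the robot touching nothing.
It also fails if it takes over 58 s, if anything falls off the work surface, if the arm or the gripper's body presses on something with over 40 N, if the wrist force passes 120 N, or if a joint passes its speed limit or range.

ROBOT

A 6-joint arm with a two-finger parallel gripper is mounted at the origin on a cart in front of the work surface, level with it; the furniture and walls round the work are solid. World frame = base frame: x ahead of the robot, y to its left, z up, the work surface at z = 0. Lengths are in m, angles in degrees, forces in N, time in s.
With the tool pointing down it reaches from about 0.35 to 0.875 m from the base axis. Payload 4.2 kg.
Tool frame: the origin (TCP) lies midway between the tips of the shut fingers; the grasp point (between the pads) lies 19 mm behind it; z points along the fingers, y is the line along which they close (so a half turn about z gives the same grasp; the last joint's range is limited). The gripper opens to 87 mm and grips with 3 to 60 N. Pads are 19 mm wide; open, the fingers measure 117 mm over their backs; the gripper's body (75 mm by 190 mm) begins 51 mm behind the grasp point.
Start: joints at [-53.594, 22.042, 0.453, 0, -68.411, -14.817], TCP at [0.23, -0.581, 0.202] pointing down, gripper open.
Joint ranges: [-179.83, 179.83], [-69.29, 118.12], [-61.27, 80.66], [-181.25, 117.63], [-171.15, -9.14], [-177.46, 177.46]. Speed limits (degrees/s): [159.86, 159.86, 180, 180, 180, 180].

INTERFACE

Orientations are given as [roll, pitch, yaw] about the fixed x, y, z axes, in that order (R = Rz(yaw) Ry(pitch) Rx(roll)).
In Python, from workcell import env gives the robot as it stands. The module is installed in compiled form; this text tells all that it offers. Calls block until the motion is done:
- env.goto(position, orientation): joint-space move of the TCP to a pose.
- env.move_straight(position, rotation=None, rate=0.15, force_limit=None): straight line of the TCP; rotation=None keeps the orientation; rate is the mean speed in m/s. With force_limit (N) it stops when the force on the tool has changed by that much, and returns True; else False.
- env.set_joints(angles): joint-space move.
- env.gripper_to(opening, grasp_force=None): opening from 0.0 (shut) to 1.0 (fully open); grasp_force is the grip in N (None keeps the last); returns when the fingers have stopped.
- env.dwell(seconds).
- env.inverse_kinematics(position, orientation): joint angles nearest the present ones, or None.
- env.read_state(): the state.
- env.grab_frame(name): name is "side" or "top"; returns a dict with "image" (420x560x3 uint8, blue, green, red), "fx", "fy", "cx", "cy" (pixels), "position" and "orientation" of the camera in the world. Camera axes: x right, y up, looking along -z (the intrinsics and any distortion apply to the point x, -y, -z); pixel columns grow to the right and rows downward; lengths in m; the calibration is good to about 2 mm. A picture is of the moment at which its call begins. There is no depth.
A pose or a line that the arm cannot do raises env.Unreachable and nothing moves.
- env.close_job(): hands the job in; it is judged then, once.
Trained networks look in a picture, given as the dict that the camera call returned (one of the last four; its "shot" number tells which), for a name from the list of things; names that differ only in an ending like _2 or _b are one class to them, and where a whole thing is asked for, a point or a joint stands for the part that bears it (a point fixed in the world has none). Each returns a list of dicts, best first, with "score" (0 to 1); they miss things now and then, are a little off and sometimes report something else, mostly with a low value. They report only what shows in the picture. A call takes as long as a camera call.
- env.search_frame(picture, thing): "xyz" ([x, y, z] in m, in world coordinates, good to about 4 mm: the middle of the surface that is visible of it).
- env.trace(picture, thing): "mask" (420x560 bool, what is visible of it).
The state is a dict: "clock": time; "joint_positions": joint angles; "qvel": joint speeds; "joint_torque": joint torques, N m; "position": TCP position; "tool_rot": TCP orientation; "force": force on the tool from outside, world axes, zero at the start; "wrist_torque": the same for the moment, N m; "opening": opening from 0.0 (shut) to 1.0 (fully open); "finger_force": force on a finger pad.
Only numpy, scipy, OpenCV 4.12 (cv2) and the standard library are available. Lean on these libraries where they do the work, as an engineer would, in place of code of your own. Each camera call takes 0.05 s, during which the arm holds its last target. There are 200 camera calls.

## Working session

There is one attempt and no reset: what is moved stays moved. The work goes in short steps, each a Python script; the robot and the scene stay as the last script left them, time stands still between calls to the robot, and variables do not carry over. Pictures are saved under pics/ and viewed, at most 10 in all, crops included, and the job is handed in when it is done.

```bash
mkdir -p pics; cat > h.py <<'E'
from workcell import env
import numpy as np, cv2
from scipy.spatial.transform import Rotation as R
def proj(f,p):
    Rc=R.from_euler('xyz',f['orientation'],degrees=True).as_matrix()
    c=(np.array(p)-f['position'])@Rc
    return np.array([f['cx']+f['fx']*c[...,0]/-c[...,2], f['cy']+f['fy']*c[...,1]/c[...,2]]).T
E
python3 - <<'E'
from h import *
fs={n:env.grab_frame(n) for n in("side","top")}
for n,f in fs.items():
    cv2.imwrite(f"pics/{n}0.png",f['image']); print(n,{k:np.round(v,4).tolist() for k,v in f.items() if k!='image' and not isinstance(v,str)})
    for t in["key_bow","other_bow","rack","case","keyhole","lid_front","screw_tin","oil_flask"]:
        print(t,[(np.round(d['xyz'],4).tolist(),round(d['score'],2)) for d in env.search_frame(f,t)[:2]])
s=env.read_state();print(s)
E
```

```text
side {'fx': 481.4527, 'fy': 481.4527, 'cx': 274.2712, 'cy': 213.9519, 'position': [0.3199, 1.0998, 0.8866], 'orientation': [56.5301, 1.099, -165.7405], 'shot': 1}
key_bow [([0.5306, -0.2643, 0.0858], 0.43), ([0.6544, -0.2942, 0.0475], 0.3)]
other_bow [([0.5233, -0.3649, 0.0844], 0.56), ([0.4982, 0.3962, 0.0386], 0.35)]
rack [([0.5193, -0.2586, 0.0465], 0.76), ([0.499, 0.3949, 0.0399], 0.33)]
case [([0.6528, 0.1683, 0.0955], 0.68)]
keyhole [([0.5972, 0.0787, 0.0894], 0.67)]
lid_front [([0.7098, 0.1256, 0.119], 0.86)]
screw_tin [([0.4969, 0.3964, 0.0407], 0.86)]
oil_flask [([0.649, -0.2897, 0.049], 0.76)]
top {'fx': 436.9643, 'fy': 436.9643, 'cx': 287.4025, 'cy': 217.1471, 'position': [0.4427, -0.0102, 1.4487], 'orientation': [7.457, 0.2458, -89.1727], 'shot': 2}
key_bow [([0.5253, -0.2631, 0.1039], 0.58)]
other_bow [([0.5235, -0.3632, 0.0979], 0.64)]
rack [([0.5267, -0.318, 0.0464], 0.96), ([0.7084, 0.1164, 0.1147], 0.66)]
case [([0.6606, 0.098, 0.1086], 0.64)]
keyhole [([0.5984, 0.0789, 0.0903], 0.63)]
lid_front [([0.7082, 0.1127, 0.1142], 0.76)]
screw_tin [([0.5028, 0.3812, 0.0368], 0.74)]
oil_flask [([0.6517, -0.3006, 0.0589], 0.82)]
{'clock': 0.9, 'joint_positions': array([-5.35949816e+01,  2.20416560e+01,  4.52217295e-01, -6.46558514e-04,
       -6.84105902e+01, -1.48163763e+01]), 'qvel': array([0.02276382, 0.03144898, 0.08530498, 0.00778665, 0.01936168,
       0.04437595]), 'joint_torque': array([ 3.05920066e-04, -3.90454996e+01,  1.87622738e+01,  4.22455475e+00,
        1.54633698e-02, -6.35056594e-06]), 'position': array([ 0.22997741, -0.58112582,  0.20174585]), 'tool_rot': array([ 1.79999818e+02,  5.73816258e-04, -1.58411596e+02]), 'force': array([ 0.28972139, -0.30842163,  0.4106253 ]), 'wrist_torque': array([-0.00980366, -0.017581  , -0.01265142]), 'finger_force': 0.0, 'opening': 0.9985267422808071}
```

View pics/side0.png

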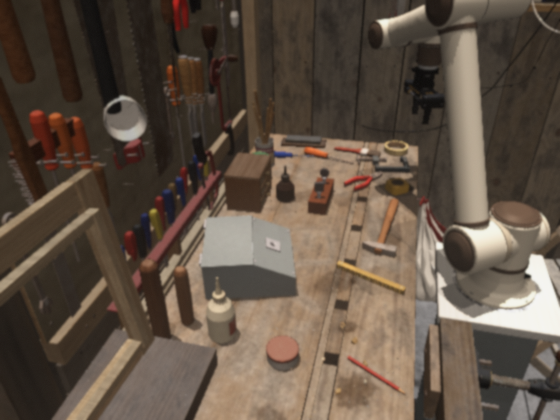

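View pics/top0.png

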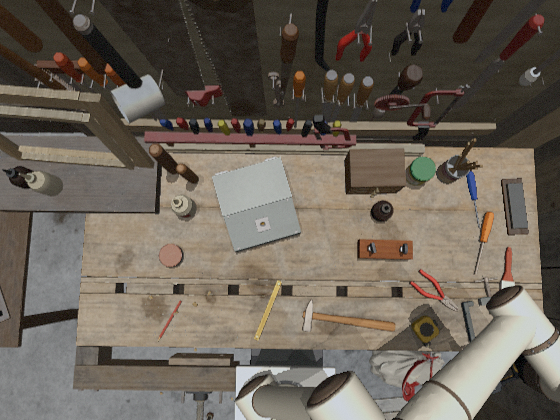

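The top view shows the rack at about (385,250) with keys at about (372,249) and (402,249), and the case lock at (263,224). The side view shows the rack at (321,195) and the lock at (273,244). I'll zoom in on the keys and the lock.

```bash
python3 - <<'E'
from h import *
fs={n:env.grab_frame(n) for n in("side","top")}
def crop(n,c,w,h): 
    x,y=c; return cv2.resize(fs[n]['image'][y-h//2:y+h//2,x-w//2:x+w//2],(400,300),interpolation=cv2.INTER_CUBIC)
im=np.vstack([np.hstack([crop('top',(385,249),64,48),crop('side',(321,190),64,48)]),np.hstack([crop('top',(258,208),112,84),crop('side',(250,250),112,84)])])
cv2.imwrite("pics/z.png",im)
for n,t in [('top','key_bow'),('top','other_bow'),('top','rack'),('top','case'),('top','lid_front'),('top','keyhole'),('side','key_bow'),('side','other_bow')]:
    for d in env.trace(fs[n],t)[:1]:
        m=d['mask'].astype(np.uint8); c=np.argwhere(m)[:,::-1]
        print(n,t,round(d['score'],2),m.sum(),c.mean(0).round(1),cv2.minAreaRect(c.astype(np.float32)))
E
```

```text
top key_bow 0.64 62 [372.2 247.9] ((372.5000305175781, 248.00003051757812), (9.192387580871582, 7.77817440032959), 45.0)
top other_bow 0.75 44 [372.4 247.9] ((372.0, 248.0), (8.0, 6.0), 90.0)
top rack 0.67 927 [384.7 249.5] ((384.99224853515625, 249.77120971679688), (54.46348571777344, 20.163198471069336), 1.6365771293640137)
top case 0.78 5701 [256.4 204.2] ((256.2025146484375, 204.22328186035156), (81.58230590820312, 72.99266815185547), 74.35775756835938)
top lid_front 0.83 2980 [251.3 186.3] ((251.5561981201172, 186.38772583007812), (41.82217788696289, 72.884765625), 74.32048034667969)
top keyhole 0.43 158 [261.8 224.4] ((261.88238525390625, 224.52943420410156), (13.096923828125, 12.611852645874023), 75.96376037597656)
side other_bow 0.67 83 [324.4 172.9] ((323.7000427246094, 173.10000610351562), (8.497058868408203, 12.074766159057617), 26.56505012512207)
```

View pics/z.png

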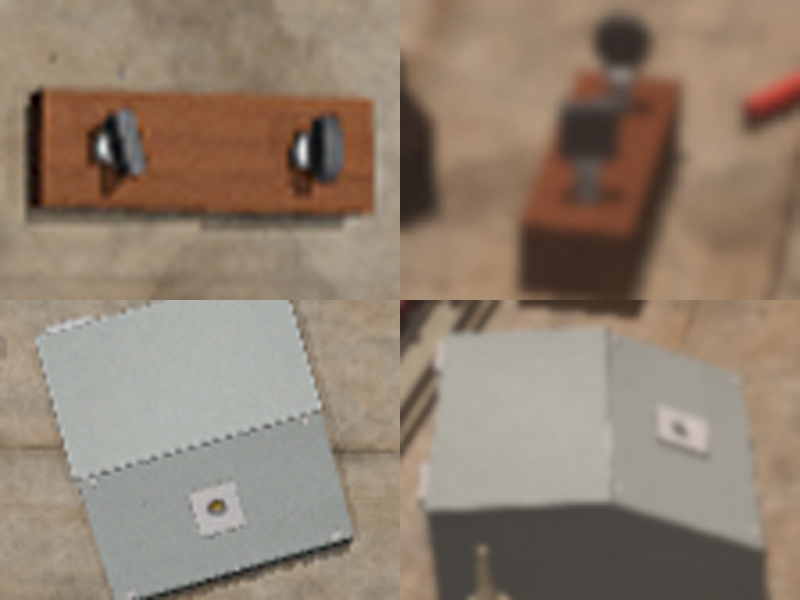

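The crops confirm it: the rectangular bow is the left key in the top view, nearer the side camera, at y≈-0.263. Its bow is turned about +16°. The case is yawed about 17°. Next I'll fit the case and rack silhouettes.

```bash
cat >> h.py <<'E'
def ray(f,px):
    Rc=R.from_euler('xyz',f['orientation'],degrees=True).as_matrix()
    return Rc@np.array([(px[0]-f['cx'])/f['fx'],-(px[1]-f['cy'])/f['fy'],-1])
def atz(f,px,z):
    d=ray(f,px); p=np.array(f['position']); return p+d*(z-p[2])/d[2]
def caseT(p): return R.from_euler('z',p[2]).as_matrix(), np.array([p[0],p[1],0])
E
cat > fit.py <<'E'
from h import *
from scipy.optimize import minimize
fs={n:env.grab_frame(n) for n in("side","top")}
h=.112; hf=h-.12*np.tan(np.radians(25))
V={'case':np.array([[x,s*.11,z] for s in(-1,1) for x,z in((-.12,0),(-.12,hf),(0,h),(.12,h),(.12,0))]),
   'rack':np.array([[x,y,z] for x in(-.03,.03) for y in(-.085,.085) for z in(0,.045)])}
for t,x0 in(('case',[.652,.097,.30]),('rack',[.527,-.313,0.0])):
    M={}
    for n,f in fs.items():
        D=env.trace(f,t)
        if D and D[0]['score']>.4:
            M[n]=cv2.resize(D[0]['mask'].astype(np.float32),None,fx=4,fy=4,interpolation=cv2.INTER_LINEAR)>.5; print(t,n,round(D[0]['score'],2))
    def cost(p,ret=False,ns=None):
        A,o=caseT(p); c=[]
        for n,m in M.items():
            if ns and n not in ns: continue
            q=(proj(fs[n],V[t]@A.T+o)+.5)*4-.5
            im=np.zeros(m.shape,np.uint8); cv2.fillConvexPoly(im,cv2.convexHull(np.round(q*16).astype(np.int32)),1,shift=4)
            b=im>0; c.append((b^m).sum()/m.sum())
        return c if ret else sum(c)
    for ns in (None,['top'],['side']):
        if ns and ns[0] not in M: continue
        r=minimize(cost,x0,args=(False,ns),method='Nelder-Mead',options=dict(initial_simplex=np.array(x0)+np.vstack([np.zeros(3),np.diag([.01,.01,.08])]),xatol=1e-4,fatol=1e-5))
        print(t,ns,r.x.round(4),'yaw deg',np.degrees(r.x[2]).round(2),np.round(cost(r.x,True,ns),3))
    
        A,o=caseT(r.x)
        if t=='case':
            k=A@[-.06169,0,.08765]+o; print(' keyhole',k.round(4),'px',[proj(f,k).round(1).tolist() for f in fs.values()])
        else: print(' holes',[(A@[0,s*.05,.045]+o).round(4).tolist() for s in(-1,1)])
for n,f in fs.items():
    for d in env.trace(f,'keyhole')[:1]: print('khmask',n,round(d['score'],2),np.argwhere(d['mask'])[:,::-1].mean(0))
f=fs['top']; print('bow',atz(f,(373.0,247.3),.095))
f=fs['side']; print('side bow px',proj(f,[.525,-.263,.085]))
E
python3 fit.py
```

```text
case side 0.92
case top 0.97
case None [0.662  0.0956 0.2859] yaw deg 16.38 [0.048 0.029]
 keyhole [0.6028 0.0782 0.0876] px [[271.6, 243.8], [261.8, 222.4]]
case ['top'] [0.6609 0.096  0.2997] yaw deg 17.17 [0.025]
 keyhole [0.6019 0.0777 0.0876] px [[272.0, 243.8], [262.0, 222.7]]
case ['side'] [0.6623 0.0948 0.2797] yaw deg 16.03 [0.047]
 keyhole [0.603  0.0778 0.0876] px [[271.6, 243.8], [262.0, 222.4]]
rack side 0.68
rack top 0.73
rack None [ 0.5286 -0.3186 -0.016 ] yaw deg -0.92 [0.323 0.2  ]
 holes [[0.5278, -0.3686, 0.045], [0.5294, -0.2686, 0.045]]
rack ['top'] [ 0.5275 -0.3189 -0.0075] yaw deg -0.43 [0.18]
 holes [[0.5271, -0.3689, 0.045], [0.5278, -0.2689, 0.045]]
rack ['side'] [ 0.5303 -0.3168 -0.0071] yaw deg -0.41 [0.289]
 holes [[0.53, -0.3668, 0.045], [0.5307, -0.2668, 0.045]]
khmask side 0.26 [320.93512658 197.76898734]
khmask top 0.65 [262.03191489 224.57446809]
bow [ 0.52934618 -0.26794532  0.095     ]
side bow px [320.52434382 186.64313648]
```

```bash
cat >> h.py <<'E'
def tri(obs):
    A=np.zeros((3,3));b=np.zeros(3)
    for f,px in obs:
        d=ray(f,px);d/=np.linalg.norm(d);P=np.eye(3)-np.outer(d,d);A+=P;b+=P@f['position']
    return np.linalg.solve(A,b)
E
python3 - <<'E'
from h import *
fs={n:env.grab_frame(n) for n in("side","top")}
T,S=fs['top'],fs['side']
k=tri([(T,(262.3,224.0)),(S,(272.8,243.9))]);print('kh',k.round(4), proj(T,k),proj(S,k))
print('kh top at z',atz(T,(262.3,224),.0877).round(4),'side',atz(S,(272.8,243.9),.0877).round(4))
for p in([.597,.079,.0877],[.600,.079,.0877]): print(proj(T,p),proj(S,p))
# gripper: check TCP projection not visible; other check: rectangular bow
cs=lambda u,v,c:(c[0]-32+(u+.5)*.16-.5,c[1]-24+(v+.5)*.16-.5)
b=tri([(T,cs(127,142,(385,249))),(S,cs(588-400,130,(321,190)))]);print('bow',b.round(4))
for y in(-60,): 
  for dz in(.02,.12): 
    for yaw in (16,196,-164): print(env.inverse_kinematics([.528,-.266,.066+dz],[180,0,yaw]))
E
```

```text
kh [0.5989 0.0769 0.087 ] [262.2541218  223.71293832] [273.12858966 243.94226541]
kh top at z [0.5979 0.0766 0.0877] side [0.5996 0.0778 0.0877]
[261.54391246 224.28693871] [273.60777701 244.28863024]
[261.56506628 223.33652584] [272.55065833 244.14248023]
bow [ 0.5313 -0.2702  0.0811]
[-11.05694819  24.81955781 -13.24503954   0.         -51.93540265
 117.05694819]
[-11.05694819  24.81955781 -13.24503954   0.         -51.93540265
 -62.94305181]
[-11.05694819  24.81955781 -13.24503954   0.         -51.93540265
 -62.94305181]
[-11.05694819  19.4173965   -5.85975844   0.         -64.72284506
 117.05694819]
[-11.05694819  19.4173965   -5.85975844   0.         -64.72284506
 -62.94305181]
[-11.05694819  19.4173965   -5.85975844   0.         -64.72284506
 -62.94305181]
```

```bash
cat >> h.py <<'E'
KH=np.array([.599,.077,.0877]); YAW=np.radians(16.8)
Rl=(R.from_euler('z',YAW)*R.from_euler('y',-25,degrees=True)).as_matrix() # lock axes
def lockpose(a,d,flip=0,off=(0,0)):
    """key x at angle a(rad) from lock y about lock z; tip depth d (m, + inside); off: tip offset in lock x,y"""
    t=a+np.pi/2+flip*np.pi
    tx=Rl@[np.cos(t),np.sin(t),0]; tz=-Rl[:,2]; M=np.column_stack([tx,np.cross(tz,tx),tz])
    return KH+Rl@[off[0],off[1],.062-d], R.from_matrix(M).as_euler('xyz',degrees=True)
E
python3 - <<'E'
from h import *
for flip in(0,1):
    for a in(.5,0,-.5,-1.15):
        for d in(-.03,.035):
            j=env.inverse_kinematics(*lockpose(a,d,flip)); print(flip,a,d,None if j is None else j.round(0))
bx,by=.5293,-.2675
o=[180,0,-164]
env.gripper_to(.5,20)
env.goto([bx,by,.17],o); 
f=env.grab_frame('top'); cv2.imwrite('pics/a_top.png',f['image'])
hit=env.move_straight([bx,by,.072],rate=.1,force_limit=8); print(hit)
env.gripper_to(0,25); s=env.read_state(); print(s['position'],s['opening'],s['finger_force'],s['force'],s['clock'])
f=[env.grab_frame(n)['image'] for n in('top','side')]
cv2.imwrite('pics/b.png',np.hstack([cv2.resize(f[0][215:290,335:435],(400,300),interpolation=2),cv2.resize(f[1][130:220,260:380],(400,300),interpolation=2)]))
E
```

```text
0 0.5 -0.03 [  25.    6.  -34.    8.  -25. -166.]
0 0.5 0.035 [  24.   14.  -36.   12.  -16. -169.]
0 0 -0.03 [ 25.   6. -34.   8. -25. 165.]
0 0 0.035 [ 24.  14. -36.  12. -16. 162.]
0 -0.5 -0.03 [ 25.   6. -34.   8. -25. 137.]
0 -0.5 0.035 [ 24.  14. -36.  12. -16. 133.]
0 -1.15 -0.03 [ 25.   6. -34.   8. -25.  99.]
0 -1.15 0.035 [ 24.  14. -36.  12. -16.  96.]
1 0.5 -0.03 [ 25.   6. -34.   8. -25.  14.]
1 0.5 0.035 [ 24.  14. -36.  12. -16.  11.]
1 0 -0.03 [ 25.   6. -34.   8. -25. -15.]
1 0 0.035 [ 24.  14. -36.  12. -16. -18.]
1 -0.5 -0.03 [ 25.   6. -34.   8. -25. -43.]
1 -0.5 0.035 [ 24.  14. -36.  12. -16. -47.]
1 -1.15 -0.03 [ 25.   6. -34.   8. -25. -81.]
1 -1.15 0.035 [ 24.  14. -36.  12. -16. -84.]
False
[ 0.52934385 -0.26752396  0.07208471] 0.11054194751747717 25.000120997428894 [-0.81139564  0.31983085  0.40604712] 6.3417
```

View pics/b.png

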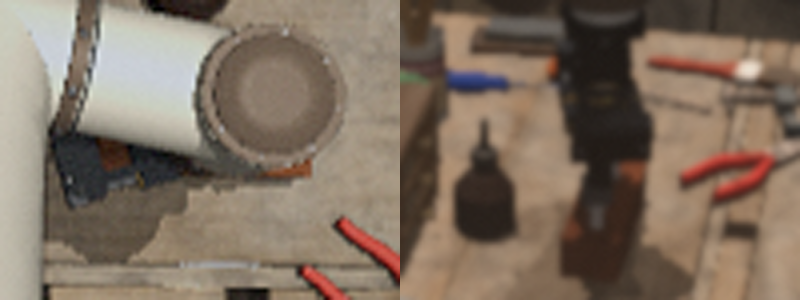

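The side crop shows the fingers closed on the near, rectangular-bowed key. The measured opening of about 9.6 mm fits the 10 mm plate. I'll lift it and move in front of the lock.

```bash
python3 - <<'E'
from h import *
s=env.read_state(); p=s['position']
print(env.move_straight([p[0],p[1],.20],rate=.12,force_limit=15)); s=env.read_state(); print(s['opening'],s['force'])
P,o=lockpose(0,-.10,1); env.goto(P,o)
P,o=lockpose(0,-.022,1); print(env.move_straight(P,rate=.12,force_limit=8))
s=env.read_state(); print(s['position'],P,s['opening'],s['force'],s['joint_positions'].round(0),s['clock'])
f={n:env.grab_frame(n) for n in('top','side')}
im=[]
tip=P-Rl@[0,0,.062]; 
for n,F in f.items():
    print(n,'tip px pred',proj(F,tip),'kh',proj(F,KH)); 
    for t in('key_tip','key_bow','keyhole'): print(t,[(d['xyz'].round(4) if hasattr(d['xyz'],'round') else np.round(d['xyz'],4),round(d['score'],2)) for d in env.search_frame(F,t)[:1]])
    c=proj(F,KH).astype(int)+[0,-8]; im.append(cv2.resize(F['image'][c[1]-24:c[1]+24,c[0]-32:c[0]+32],(400,300),interpolation=2))
cv2.imwrite('pics/c.png',np.hstack(im))
E
```

```text
False
0.11087743366113363 [-0.17934379 -0.42660928 -2.46620337]
False
[0.565455   0.06654115 0.16423809] [0.56501522 0.06673939 0.16382985] 0.1125653294239515 [-0.2380905  -0.78030166 -1.05637752] [ 25.   7. -34.   8. -24. -15.] 9.6833
top tip px pred [262.60512605 225.79495951] kh [262.19549015 223.66210411]
key_tip []
key_bow [(array([0.7112, 0.1099, 0.1131]), 0.74)]
keyhole []
side tip px pred [276.33586644 237.7771593 ] kh [273.08355407 243.76308558]
key_tip [(array([0.5687, 0.0786, 0.167 ]), 0.65)]
key_bow [(array([0.5697, 0.0734, 0.1664]), 0.5)]
keyhole [(array([0.6016, 0.0766, 0.0918]), 0.64)]
```

View pics/c.png

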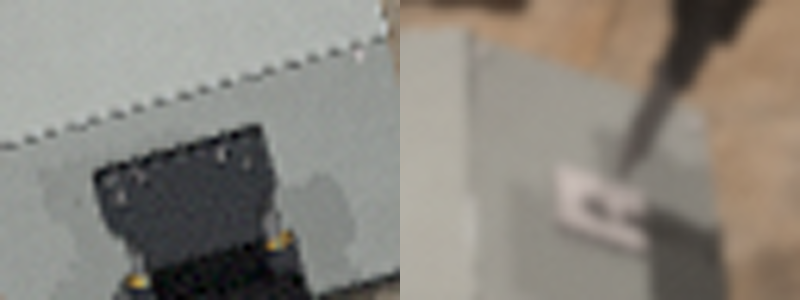

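In the side view the tip is at about px (276,238.6), the hole at (272.5,243.5), and the stem points at the hole. I'll insert with a force guard.

```bash
cat >> h.py <<'E'
def depth():
    s=env.read_state(); l=Rl.T@(s['position']-KH); F=Rl.T@s['force']; T=Rl.T@s['wrist_torque']
    return f"d={1000*(.062-l[2]):.1f}mm lat={1000*l[0]:.1f},{1000*l[1]:.1f} F={F.round(1)} T={T.round(2)} open={s['opening']:.3f} t={s['clock']:.1f}"
E
python3 - <<'E'
from h import *
for d in(-.002,.006,.024):
    h=env.move_straight(*lockpose(0,d,1),rate=.03,force_limit=5); print(d,h,depth())
    if h: break
F=env.grab_frame('side'); cv2.imwrite('pics/d.png',cv2.resize(F['image'][205:265,230:310],(560,420),interpolation=2))
E
```

```text
-0.002 False d=-2.0mm lat=0.1,0.0 F=[-0.8  0.5 -0.6] T=[0.08 1.17 0.01] open=0.109 t=10.9
0.006 False d=6.3mm lat=-0.2,-0.0 F=[-0.8 -0.2 -2.6] T=[0.06 1.15 0.04] open=0.114 t=11.3
0.024 True d=20.8mm lat=-0.3,-0.2 F=[0.5 0.1 3.5] T=[ 0.06  1.   -0.07] open=0.109 t=11.8
```

View pics/d.png

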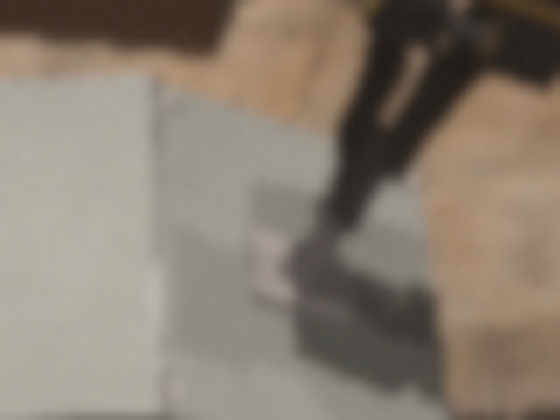

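The key is in the well with the tip on the plug (d≈21 mm). Next I'll feel for the slot.

```bash
python3 - <<'E'
from h import *
for a in (0,.13,-.13,.26,-.26,.39,-.39,.5,-.5):
    env.move_straight(*lockpose(a,.0195,1),rate=.03)
    h=env.move_straight(*lockpose(a,.035,1),rate=.02,force_limit=6)
    s=env.read_state(); d=.062-(Rl.T@(s['position']-KH))[2]
    print(a,h,depth())
    if d>.0255: break
E
```

```text
0 True d=20.6mm lat=-0.3,-0.2 F=[-0.9  0.2  4.4] T=[ 0.    1.08 -0.06] open=0.107 t=12.4
0.13 True d=20.4mm lat=-0.2,-0.2 F=[0.1 1.  4.7] T=[ 0.08  1.02 -0.05] open=0.109 t=12.9
-0.13 True d=32.9mm lat=0.1,-0.1 F=[-0.6  0.7  4.5] T=[ 0.09  1.03 -0.03] open=0.110 t=14.0
```

```bash
python3 - <<'E'
from h import *
for a in(-.13,-.2,-.26):
    h=env.move_straight(*lockpose(a,.0375,1),rate=.02,force_limit=8); print(a,h,depth())
E
```

```text
-0.13 True d=33.1mm lat=1.5,-0.5 F=[-2.3 -0.2  8.4] T=[ 0.25  1.4  -0.01] open=0.108 t=14.2
-0.2 True d=33.3mm lat=2.6,-0.6 F=[-1.5  0.3  9.7] T=[ 0.24  1.4  -0.02] open=0.112 t=14.4
-0.26 True d=33.3mm lat=2.9,-0.7 F=[-2.1  1.   9.5] T=[0.18 1.5  0.  ] open=0.114 t=14.6
```

```bash
python3 - <<'E'
from h import *
env.move_straight(*lockpose(-.26,.0345,1),rate=.02); env.dwell(.2); print(depth())
for a in(-.4,-.55,-.7,-.8,-.9,-.97):
    env.move_straight(*lockpose(a,.0345,1),rate=.02); env.dwell(.15); 
    s=env.read_state(); x=Rl.T@R.from_euler('xyz',s['tool_rot'],degrees=True).as_matrix()[:,0]; print(a,'act',round(np.arctan2(x[0],-x[1]),3),depth())
F=env.grab_frame('side'); cv2.imwrite('pics/e.png',cv2.resize(F['image'][150:320,170:350],(560,530),interpolation=2))
for n in('side','top'): print([(np.round(d['xyz'],4),round(d['score'],2)) for d in env.search_frame(env.grab_frame(n),'lid_front')[:1]])
E
```

```text
d=33.3mm lat=2.0,-0.1 F=[-0.6 -0.9  9.9] T=[-0.2   0.97 -0.01] open=0.110 t=15.1
-0.4 act -0.4 d=33.3mm lat=1.8,-0.1 F=[ 0.1 -1.   9.7] T=[-0.08  1.   -0.04] open=0.111 t=15.5
-0.55 act -0.549 d=33.3mm lat=1.6,-0.1 F=[-0.4  0.3  9.6] T=[-0.05  1.08  0.1 ] open=0.109 t=16.0
-0.7 act -0.699 d=33.3mm lat=1.5,-0.1 F=[-0.9 -0.6 10.4] T=[-0.07  1.12  0.12] open=0.109 t=16.4
-0.8 act -0.799 d=33.3mm lat=1.4,-0.2 F=[-0.7  0.7 10.3] T=[-0.1   1.15  0.12] open=0.111 t=16.8
-0.9 act -0.899 d=33.3mm lat=1.3,-0.2 F=[-1.   0.5  9.6] T=[-0.12  1.16  0.05] open=0.109 t=17.2
-0.97 act -0.969 d=33.3mm lat=1.3,-0.2 F=[-1.4 -0.  10.6] T=[-0.12  1.21  0.11] open=0.108 t=17.6
[(array([0.7094, 0.1265, 0.1173]), 0.59)]
[(array([0.7087, 0.113 , 0.1139]), 0.97)]
```

View pics/e.png

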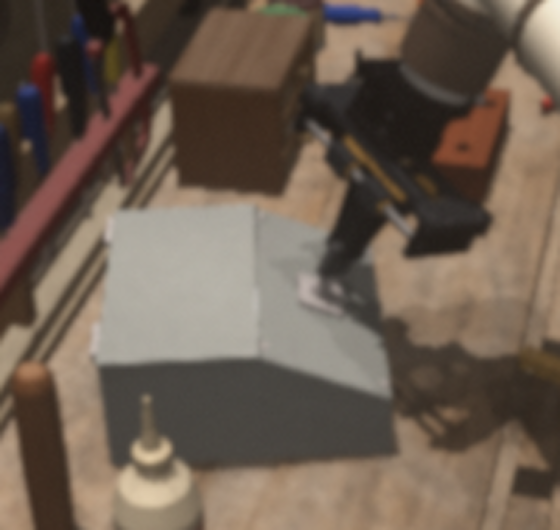

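The lid is still shut at -0.97 rad and the torque is low. I'll turn further.

```bash
python3 - <<'E'
from h import *
T=lambda:(Rl.T@env.read_state()['wrist_torque'])[2]
for a in(-1.03,-1.09,-1.15,-1.2):
    env.move_straight(*lockpose(a,.0345,1),rate=.02); env.dwell(.3)
    z=[np.array(d['xyz']).round(3).tolist() for n in('side','top') for d in env.search_frame(env.grab_frame(n),'lid_front')[:1]]
    print(a,depth(),z)
    if T()>.45 or any(p[2]>.135 for p in z): break
F=env.grab_frame('side'); cv2.imwrite('pics/f.png',cv2.resize(F['image'][130:320,170:350],(560,590),interpolation=2))
E
```

```text
-1.03 d=33.3mm lat=1.2,-0.2 F=[-0.8 -0.7 10.3] T=[-0.17  1.26  0.01] open=0.111 t=18.6 [[0.717, 0.122, 0.174], [0.712, 0.11, 0.171]]
```

View pics/f.png

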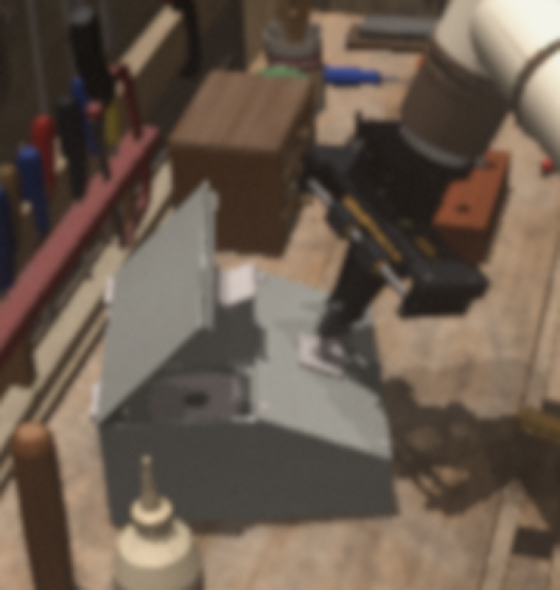

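The lid has sprung open. I'll ease the push, let go, and back out along the key's axis.

```bash
python3 - <<'E'
from h import *
env.move_straight(*lockpose(-1.03,.0333,1),rate=.02); print(depth())
env.gripper_to(.4); env.dwell(.2); print(depth())
print(env.move_straight(*lockpose(-1.03,-.04,1),rate=.08,force_limit=8),depth())
env.move_straight(*lockpose(-1.03,-.12,1),rate=.15)
s=env.read_state();p=s['position']
env.goto([.38,-.05,.30],[180,0,-164]); env.dwell(.5)
F=[env.grab_frame(n) for n in('side','top')]
for f in F:
    for t in('lid_front','key_bow','other_bow','screw_tin','oil_flask'): print(t,[(np.round(d['xyz'],3).tolist(),round(d['score'],2)) for d in env.search_frame(f,t)[:1]])
cv2.imwrite('pics/g.png',np.hstack([cv2.resize(F[0]['image'][150:310,200:340],(400,457),interpolation=2),cv2.resize(F[1]['image'][150:310,200:340],(400,457),interpolation=2)]))
print(env.read_state()['clock'])
E
```

```text
d=33.1mm lat=0.6,-0.0 F=[ 0.3 -0.8  4.1] T=[-0.28  0.78  0.06] open=0.113 t=18.9
d=33.3mm lat=0.0,-0.0 F=[-0.1  0.  -0.1] T=[ 0.02  0.89 -0.04] open=0.399 t=19.9
False d=-39.6mm lat=-0.5,-0.0 F=[-0.1  0.9  0.3] T=[0.07 0.91 0.02] open=0.400 t=21.0
lid_front [([0.72, 0.122, 0.174], 0.8)]
key_bow [([0.58, 0.078, 0.124], 0.7)]
other_bow [([0.526, -0.368, 0.083], 0.68)]
screw_tin [([0.499, 0.393, 0.04], 0.79)]
oil_flask [([0.651, -0.29, 0.05], 0.93)]
lid_front [([0.714, 0.111, 0.168], 0.87)]
key_bow [([0.578, 0.07, 0.135], 0.43)]
other_bow [([0.53, -0.362, 0.095], 0.44)]
screw_tin [([0.503, 0.38, 0.036], 0.75)]
oil_flask [([0.649, -0.303, 0.06], 0.62)]
23.4667
```

View pics/g.png

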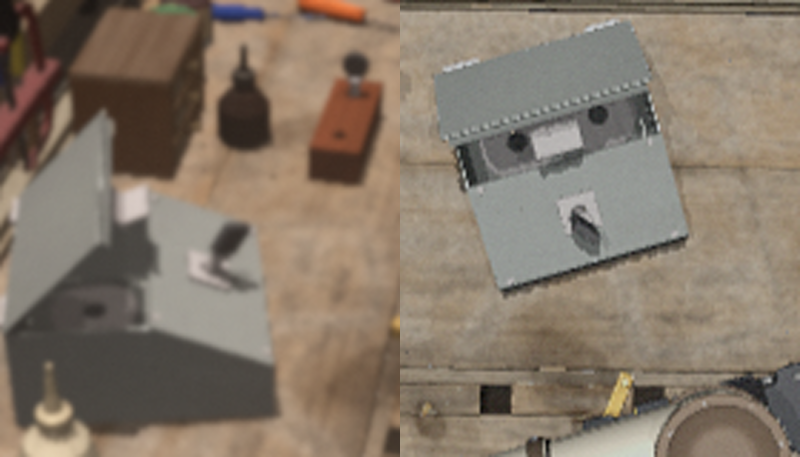

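The lid is open, the key is seated in the lock, the round-bowed key is still in the rack, and the tin and flask haven't moved.

```bash
python3 -c "
from workcell import env
print(env.close_job())"
```

```text
the job is handed in; nothing more can be done
None
```

The job is handed in (no verdict shown): the case is unlocked and its lid open, the rectangular-bowed key is home in the lock and released, and the other key, screw tin and oil flask were left in place; the last clock reading, just before hand-in, was 23.5 s.

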